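Rock two trimmer blades on a stone slab, lay the flat one in its holder

ROBOT

A 6-joint arm with a two-finger parallel gripper is mounted at the origin on the work surface; the furniture and walls round the work are solid. World frame = base frame: x ahead of the robot, y to its left, z up, the work surface at z = 0. Lengths are in m, angles in degrees, forces in N, time in s.
With the tool pointing down it reaches from about 0.375 to 0.9 m from the base axis. Payload 3.1 kg.
Tool frame: the origin (TCP) lies on the centre line of the jaws, within the pads' length; the fingertips stand 8 mm ahead of it and the grasp point (between the pads) lies 11 mm behind it (bot.tip_extent is the distance from the TCP to the fingertips, in m); z points along the fingers, y is the line along which they close (so a half turn about z gives the same grasp; the last joint's range is limited). The gripper opens to 87 mm and grips with 3 to 60 N. Pads are 19 mm wide; open, the fingers measure 117 mm over their backs; the gripper's body (75 mm by 190 mm) begins 51 mm behind the grasp point.
Start: joints at [-80.014, 30.224, 82.088, -0, 67.689, -10.227], TCP at [0.216, -0.586, 0.231] pointing down, gripper open.
Joint ranges: [-176.69, 176.69], [-43.24, 126.21], [12.49, 139.97], [-82, 262], [0, 151.66], [-163.58, 163.58]. Speed limits (degrees/s): [159.86, 159.86, 180, 180, 180, 180].

INTERFACE

Orientations are given as a 3x3 rotation matrix whose columns are the frame's x, y, z axes.
In Python, from rig import bot, vision, workorder gives the robot as it stands.
- The arm moves only by the shell command python3 -m handwheel 'ROWS'. ROWS is JSON, a list of rows, each an object with "delta_rot": the turn, a rotation vector about the tool's x, y, z in rad, a list of three; "xyz": the shift along the tool's x, y, z in mm, a list of three; "hand": the closure, from -1 (fully open) to 1 (shut). A call has exactly 5 rows; each row is the pose to reach, as a shift and turn from the pose commanded when the call began, along the tool's axes at that moment; what a row does not reach only later rows make up. A row lasts 1/8 s, in which the tool goes at most 62.5 mm and 10.7 degrees, less where a joint would pass 70% of its speed; a pose out of reach is approached as far as the arm can. A call with a gripper value outside its range is refused whole. The fingers move at their own pace and stop on an object; the grip force is fixed at half the most. Time passes only in rows, so rows that repeat a pose let the fingers close, or fill a call up. It gives the time, the measured TCP pose, the force, the opening and the grip force at its end, in the units of the state.
- bot.read_state(): the state, without advancing time (a new reading comes with each control period).
- vision.capture(name): name is "side" or "top" or "wrist"; returns the picture (384x512x3 uint8, red, green, blue); there is no depth.
- vision.camera_model(name): a dict with "camera_matrix" (3x3 intrinsics, pixels), "camera_from_world" (4x4, takes a point from world to camera coordinates). Camera axes: x right, y up, looking along -z (the intrinsics and any distortion apply to the point x, -y, -z); pixel columns grow to the right and rows downward; lengths in m; the calibration is good to about 2 mm. The wrist camera is an equidistant fisheye: a pixel r from the principal point sees the ray r / f radians off the axis. A picture is of the moment at which its call begins: read the wrist's pose just before it. camera_model takes no time and is no camera call; for the wrist camera it gives the pose at the moment of the call.
- workorder.hand_in(): hands the job in; it is judged then, once.
The state is a dict: "time_s": time; "joint_positions": joint angles; "qvel": joint speeds; "tau": joint torques, N m; "position": TCP position; "tcp_rot": TCP orientation; "force": force on the tool from outside, world axes, zero at the start; "moment": the same for the moment, N m; "opening": opening from 0.0 (shut) to 1.0 (fully open); "grasp_force": force on a finger pad.
Only numpy, scipy, OpenCV 4.12 (cv2) and the standard library are available. Lean on these libraries where they do the work, as an engineer would, in place of code of your own. Each camera call takes 0.05 s, during which the arm holds its last target. There are 200 camera calls.

TASK

Of the two steel trimmer blades on the stone slab one is bowed: press the blades down near an end, with closed fingertips, until you have found the one that rocks and have held it tilted for a moment. Leave that one lying on the slab; then pick up the flat blade and lay it in the blade holder, flat on the bed and straight along it, with its notch over the pin. Leave the stapler and the eraser where they are.

Things in the scene. Friction and masses are not known exactly. Their poses are not given: they have to be found in the camera images.
- slab: pale stone slab used as a surface plate, 200 (x) x 210 (y) mm, top 20 mm above the desk, fixed. Origin: centre of its underside, on the desk; z up. On it the bowed blade stands level on its middle 40 mm, ends about 5 mm up; pressed with 1 to 3 N 50 to 65 mm from its middle it tips lengthwise by 0.12 rad (far end up 11 mm) until the pressed end meets the slab, and falls back level when let go. The flat blade does not tip
- blade_a: dark steel trimmer blade, 150 long (x) x 50 wide (y) x 6 mm thick, 0.2 to 0.4 kg, loose on the slab; notch 15 mm wide, 20 mm deep in the middle of its +x end; plain -x end, 3.5 mm thin over its last 6 mm. Origin: centre of the underside; x along the blade towards the notch, z up. One of two look-alikes, one flat and one bowed: which is not told
- blade_b: dark steel trimmer blade, 150 long (x) x 50 wide (y) x 6 mm thick, 0.2 to 0.4 kg, loose on the slab; notch 15 mm wide, 20 mm deep in the middle of its +x end; plain -x end, 3.5 mm thin over its last 6 mm. Origin: centre of the underside; x along the blade towards the notch, z up. One of two look-alikes, one flat and one bowed: which is not told
- blade_a_notch (a point): point on the centre line of blade_a's notch, 10 mm in from its mouth, level with the underside (65 mm from the blade's origin towards +x); it lies right over the pin's axis when the blade is seated ideally
- blade_a_plain_end (a point): a good spot to press blade_a: 18 mm short of its plain end, on the centre line (57 mm from the origin towards -x, 6 mm above it). It is on the top face of the flat blade; on the bowed one, at rest, the top face is about 2.8 mm above it
- blade_b_notch (a point): point on the centre line of blade_b's notch, 10 mm in from its mouth, level with the underside (65 mm from the blade's origin towards +x); it lies right over the pin's axis when the blade is seated ideally
- blade_b_plain_end (a point): a good spot to press blade_b: 18 mm short of its plain end, on the centre line (57 mm from the origin towards -x, 6 mm above it). It is on the top face of the flat blade; on the bowed one, at rest, the top face is about 2.8 mm above it
- holder: blade holder, fixed on the desk: aluminium foot 190 (x) x 90 (y) x 8 mm and on it a black bed 160 (x) x 44 (y) mm whose flat top is 24 mm above the desk; the blade overhangs the bed by 3 mm on each side, so fingers can straddle it. Origin: centre of its underside; x along the bed, towards the pin end; z up
- holder_pin (a point): where the steel locating pin stands on the bed: on the bed's centre line, 60 mm from the holder's origin towards +x, at the height of the bed's top. The pin is 8 mm across and rises 13 mm above the bed
- stapler: grey stapler, 130 x 34 x 48 mm, loose on the desk beyond the gap between slab and holder; leave it. Origin: centre of its underside
- eraser: eraser with a blue sleeve, 52 x 21 x 12 mm, loose on the desk between slab and holder; leave it. Origin: centre of its underside

How it is judged:
By the outcome, as a careful person would: the job done as asked, in the order asked, and still so for the second after the job is handed in, with the robot touching nothing.
It also fails if it takes over 58 s, if anything falls off the work surface, if the arm or the gripper's body presses on something with over 40 N, if the wrist force passes 120 N, or if a joint passes its speed limit or range.

## Working session

There is one attempt and no reset: what is moved stays moved. The work goes in short steps, Python scripts to look and compute and a shell command to move; the robot and the scene stay as the last step left them, time stands still between calls to the robot, and variables do not carry over. Pictures are saved under pics/ and viewed, at most 10 in all, crops included, and the job is handed in when it is done.

```bash
mkdir -p pics; ls; python3 - <<'E'
from rig import bot, vision
import cv2,numpy as np
s=bot.read_state();print(s['time_s'],s['position'],s['tcp_rot'],s['force'],s['opening'],bot.tip_extent)
for n in ['top','side','wrist']:
    m=vision.camera_model(n);print(n,np.round(m['camera_matrix'],1).tolist(),np.round(m['camera_from_world'],4).tolist(),[k for k in m])
    im=vision.capture(n);cv2.imwrite(f'pics/{n}0.png',im[:,:,::-1])
a=cv2.imread('pics/top0.png');cv2.imwrite('pics/top0b.png',cv2.resize(a,(800,600),interpolation=cv2.INTER_CUBIC))
E
```

```text
pics
0.0 [ 0.21584394 -0.58578155  0.22957639] [[ 9.38414030e-01  3.45512613e-01 -3.76557533e-04]
 [ 3.45512615e-01 -9.38411741e-01  2.10622508e-03]
 [ 3.74361320e-04 -2.10661654e-03 -9.99997711e-01]] [0.41316671 0.36862519 0.30353155] 0.9969867083411874 0.008
top [[434.9, 0.0, 255.9], [0.0, 434.9, 187.6], [0.0, 0.0, 1.0]] [[-0.0209, -0.9995, 0.0251, -0.1175], [0.9815, -0.0157, 0.1907, -0.566], [-0.1902, 0.0286, 0.9813, -0.784], [0.0, 0.0, 0.0, 1.0]] ['camera_matrix', 'camera_from_world']
side [[439.8, 0.0, 254.5], [0.0, 439.8, 193.5], [0.0, 0.0, 1.0]] [[0.992, -0.1253, 0.0172, -0.5823], [0.0598, 0.5839, 0.8096, -0.0185], [-0.1115, -0.8021, 0.5867, -0.924], [0.0, 0.0, 0.0, 1.0]] ['camera_matrix', 'camera_from_world']
wrist [[297.3, 0.0, 262.2], [0.0, 297.3, 188.9], [0.0, 0.0, 1.0]] [[0.3461, -0.9382, -0.0024, -0.6229], [0.9053, 0.3346, -0.2616, 0.0325], [0.2463, 0.0884, 0.9652, -0.3901], [0.0, 0.0, 0.0, 1.0]] ['camera_matrix', 'camera_from_world']
```

View pics/top0b.png

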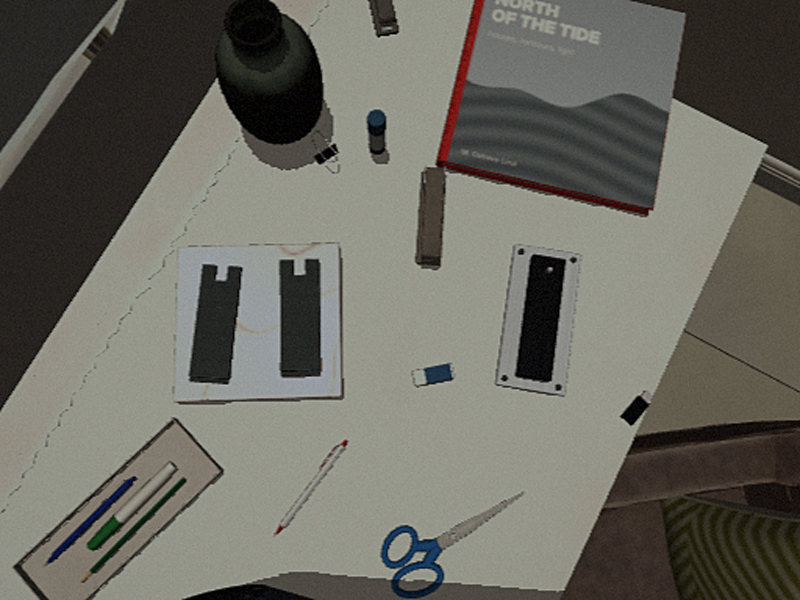

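View pics/side0.png

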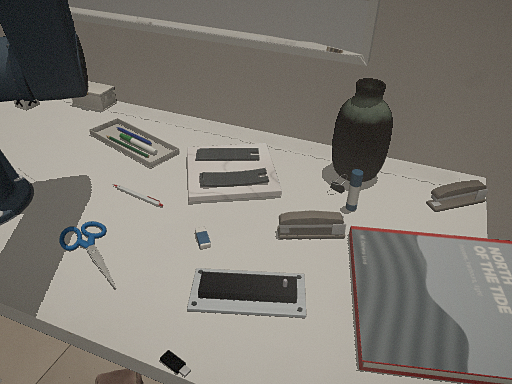

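Top view (800x600): two blades on the slab, with notches towards +x, centred at about (216,323) and (300,318). The holder's pin is at (548,270), the eraser at (433,374) and the stapler at (430,218). Next I convert these pixels to world positions.

```bash
cat > h.py <<'E'
import numpy as np, cv2
from rig import bot, vision
def ray(m,px):
    K=m['camera_matrix'];T=np.array(m['camera_from_world'])
    px=np.atleast_2d(px).astype(float)
    x=(px[:,0]-K[0][2])/K[0][0];y=(px[:,1]-K[1][2])/K[1][1]
    if m.get('fish'):
        r=np.hypot(x,y)+1e-9; d=np.c_[x/r*np.sin(r),-y/r*np.sin(r),-np.cos(r)]
    else: d=np.c_[x,-y,-np.ones_like(x)]
    return -T[:3,:3].T@T[:3,3], d@T[:3,:3]
def toworld(m,px,z):
    c,d=ray(m,px); return c+d*((z-c[2])/d[:,2])[:,None]
def rects(im,thr,poly,m,z,big=300):
    g=im.max(2); mask=np.zeros_like(g); cv2.fillPoly(mask,[np.array(poly,np.int32)],255)
    b=((g<thr)&(mask>0)).astype(np.uint8)
    out=[]
    for c in cv2.findContours(b,cv2.RETR_EXTERNAL,cv2.CHAIN_APPROX_NONE)[0]:
        if cv2.contourArea(c)<big: continue
        w=toworld(m,c[:,0,:],z)[:,:2]
        r=cv2.minAreaRect((w*1000).astype(np.float32)); out.append((r,c,w))
    return out
E
python3 - <<'E'
from h import *
m=vision.camera_model('top');im=cv2.imread('pics/top0.png')
s=.64
for z,poly in [(.026,[[178,246],[338,246],[338,395],[180,395]]),(.024,[[517,246],[578,250],[560,390],[502,384]])]:
    for r,c,w in rects(im,75,np.array(poly)*s,m,z): print(z,r, cv2.boxPoints(r).round(0).tolist())
print('pin base/top',toworld(m,[[548*s,272*s]],.037))
print(toworld(m,np.array([[178,246],[340,243],[342,398],[176,402]])*s,.02).round(3).tolist())
print(toworld(m,np.array([[433,374],[430,218]])*s,[.012,.048]).round(3).tolist())
mw=vision.camera_model('wrist');T=mw['camera_from_world'];print('wristcam',-T[:3,:3].T@T[:3,3])
print(ray(mw,[[262,189]])[1])
E
```

```text
0.026 ((535.4385375976562, 104.86557006835938), (50.58283233642578, 149.7941436767578), 85.3548355102539) [[459.0, 86.0], [608.0, 74.0], [612.0, 124.0], [463.0, 136.0]]
0.026 ((541.6448974609375, -1.2008609771728516), (149.7716522216797, 50.71726989746094), 0.7282023429870605) [[466.0, 23.0], [467.0, -28.0], [617.0, -26.0], [616.0, 25.0]]
0.024 ((536.1395263671875, -308.2696533203125), (45.90391540527344, 163.0811004638672), 79.52285766601562) [[452.0, -316.0], [612.0, -346.0], [620.0, -301.0], [460.0, -271.0]]
pin base/top [[ 0.59187771 -0.3185892   0.037     ]]
[[0.638, 0.158, 0.02], [0.639, -0.052, 0.02], [0.438, -0.054, 0.02], [0.438, 0.152, 0.02]]
[[0.467, -0.169, 0.012], [0.662, -0.169, 0.048]]
wristcam [ 0.28221895 -0.56091782  0.38368691]
[[-0.24655659 -0.08816882 -0.96510955]]
```

```bash
python3 - <<'E'
import cv2
a=cv2.imread('pics/side0.png')[140:205,180:290];cv2.imwrite('pics/sidecrop.png',cv2.resize(a,None,fx=7,fy=7,interpolation=cv2.INTER_CUBIC))
E
```

```text
(no output)
```

View pics/sidecrop.png

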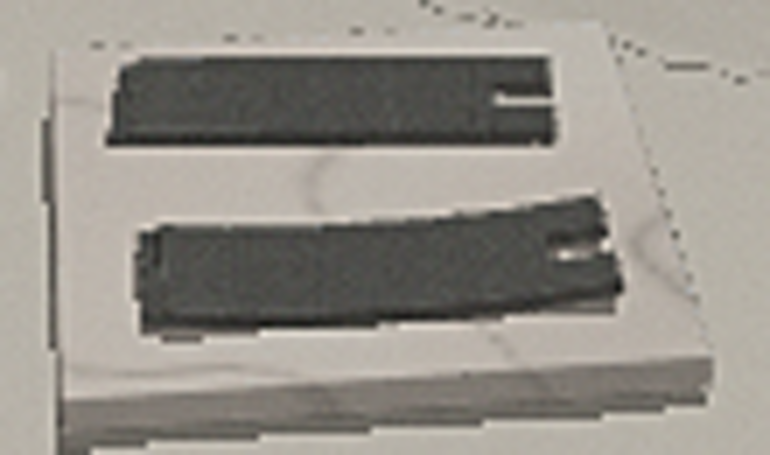

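The near blade in the side view, which is the right one in the top view at y≈0, has its ends up and so looks bowed. The far one lies flat. I'll go and press the bowed one at (0.485, -0.001).

```bash
cat >> h.py <<'E'
from scipy.spatial.transform import Rotation as Rn
def go(p,yaw):
    s=bot.read_state();R=np.array(s['tcp_rot'])
    a=np.radians(yaw);T=np.array([[np.cos(a),np.sin(a),0],[np.sin(a),-np.cos(a),0],[0,0,-1.]])
    d=R.T@(np.array(p)-s['position'])*1000
    print('t',round(s['time_s'],2),'pos',np.round(s['position'],4),'yaw',round(np.degrees(np.arctan2(R[1,0],R[0,0])),2),'F',np.round(s['force'],2),'open',round(s['opening'],3),'gf',round(s['grasp_force'],1))
    print('xyz',d.round(1),'len',np.linalg.norm(d).round(1),'rot',Rn.from_matrix(R.T@T).as_rotvec().round(4))
E
python3 -c "
from h import *
go((.485,-.0015,.10),-4.6)"
```

```text
t 0.15 pos [ 0.2159 -0.5859  0.2298] yaw 20.22 F [0.45 0.58 0.11] open 0.994 gf 0.0
xyz [ 454.4 -455.2  130.7] len 656.4 rot [-1.700e-03  1.000e-04  4.331e-01]
```

```bash
python3 -m handwheel '[{"xyz":[40,-40,8],"delta_rot":[0,0,0.08],"hand":1},{"xyz":[82,-82,16],"delta_rot":[0,0,0.17],"hand":1},{"xyz":[124,-124,24],"delta_rot":[0,0,0.26],"hand":1},{"xyz":[167,-167,32],"delta_rot":[0,0,0.35],"hand":1},{"xyz":[210,-210,40],"delta_rot":[0,0,0.433],"hand":1}]'; python3 -c "
from h import *
go((.485,-.0015,.10),-4.6)"
```

```text
time_s: 0.78
position: [0.341, -0.3151, 0.1903]
tcp_rot: [[0.996, -0.084, 0.0], [-0.084, -0.996, -0.0], [0.0, 0.0, -1.0]]
force: [1.1, -0.8, -0.9]
opening: 0.517
grasp_force: 0.0
t 0.78 pos [ 0.341  -0.3151  0.1903] yaw -4.8 F [ 1.14 -0.8  -0.92] open 0.517 gf 0.0
xyz [ 117.2 -324.6   90.3] len 356.7 rot [ 0.0001 -0.0004 -0.0035]
```

```bash
python3 -m handwheel '[{"xyz":[19,-55,14],"delta_rot":[0,0,0],"hand":1},{"xyz":[38,-110,28],"delta_rot":[0,0,0],"hand":1},{"xyz":[58,-165,42],"delta_rot":[0,0,0],"hand":1},{"xyz":[80,-220,56],"delta_rot":[0,0,0],"hand":1},{"xyz":[100,-275,70],"delta_rot":[0,0,0],"hand":1}]'; python3 -c "
from h import *
go((.485,-.0015,.06),-4.6)"
```

```text
time_s: 1.4
position: [0.4632, -0.0491, 0.1201]
tcp_rot: [[0.997, -0.08, 0.001], [-0.08, -0.997, -0.0], [0.001, 0.0, -1.0]]
force: [1.5, -1.6, -0.1]
opening: 0.02
grasp_force: 0.0
t 1.4 pos [ 0.4632 -0.0491  0.1201] yaw -4.6 F [ 1.48 -1.63 -0.08] open 0.02 gf 0.0
xyz [ 17.9 -49.2  60.1] len 79.7 rot [ 0.0003 -0.0008 -0.0001]
```

```bash
python3 -m handwheel '[{"xyz":[9,-25,15],"delta_rot":[0,0,0],"hand":1},{"xyz":[18,-49,35],"delta_rot":[0,0,0],"hand":1},{"xyz":[18,-49,60],"delta_rot":[0,0,0],"hand":1},{"xyz":[18,-49,60],"delta_rot":[0,0,0],"hand":1},{"xyz":[18,-49,60],"delta_rot":[0,0,0],"hand":1}]'; python3 -c "
from h import *
go((.485,-.0015,.04),-4.6)
mw=vision.camera_model('wrist');mw['fish']=1
cv2.imwrite('pics/w1.png',cv2.resize(vision.capture('wrist')[:,:,::-1],(800,600)))
"
```

```text
time_s: 2.02
position: [0.4842, -0.0036, 0.0609]
tcp_rot: [[0.997, -0.08, 0.0], [-0.08, -0.997, -0.0], [0.0, 0.0, -1.0]]
force: [-0.7, 0.5, -0.7]
opening: 0.003
grasp_force: 0.0
t 2.02 pos [ 0.4842 -0.0036  0.0609] yaw -4.62 F [-0.71  0.51 -0.7 ] open 0.003 gf 0.0
xyz [ 0.6 -2.2 20.9] len 21.0 rot [ 0.0001 -0.0002 -0.0003]
```

View pics/w1.png

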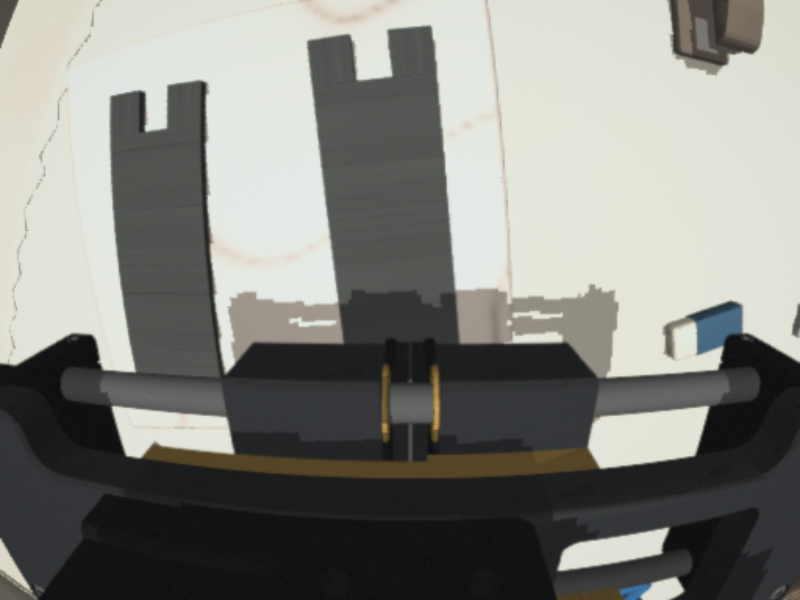

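The closed fingers are centred over the right blade, and its notch end is clearly up. Now pressing down.

```bash
python3 -m handwheel '[{"xyz":[1,-2,12],"delta_rot":[0,0,0],"hand":1},{"xyz":[1,-2,20],"delta_rot":[0,0,0],"hand":1},{"xyz":[1,-2,24],"delta_rot":[0,0,0],"hand":1},{"xyz":[1,-2,26],"delta_rot":[0,0,0],"hand":1},{"xyz":[1,-2,27],"delta_rot":[0,0,0],"hand":1}]'; python3 -c "
from h import *
go((.485,-.0015,.0325),-4.6)"
```

```text
time_s: 2.7
position: [0.4843, -0.0015, 0.0344]
tcp_rot: [[0.997, -0.08, -0.002], [-0.08, -0.997, -0.0], [-0.002, 0.0, -1.0]]
force: [-3.9, -0.6, 18.4]
opening: 0.003
grasp_force: 9.2
t 2.7 pos [ 0.4843 -0.0015  0.0344] yaw -4.57 F [-3.86 -0.56 18.39] open 0.003 gf 9.2
xyz [ 0.7 -0.   1.9] len 2.0 rot [0.0001 0.0018 0.0005]
```

```bash
python3 -m handwheel '[{"xyz":[0,0,-0.5],"delta_rot":[0,0,0],"hand":1},{"xyz":[0,0,-0.5],"delta_rot":[0,0,0],"hand":1},{"xyz":[0,0,-0.5],"delta_rot":[0,0,0],"hand":1},{"xyz":[0,0,-0.5],"delta_rot":[0,0,0],"hand":1},{"xyz":[0,0,-0.5],"delta_rot":[0,0,0],"hand":1}]'; python3 -c "
from h import *
go((.485,-.0015,.0325),-4.6)
a=vision.capture('side')[130:215,170:300,::-1];cv2.imwrite('pics/s2.png',cv2.resize(a,None,fx=6,fy=6,interpolation=cv2.INTER_CUBIC))"
```

```text
time_s: 3.32
position: [0.4845, -0.0015, 0.035]
tcp_rot: [[0.997, -0.08, -0.001], [-0.08, -0.997, -0.0], [-0.001, 0.0, -1.0]]
force: [-2.8, -0.1, 10.4]
opening: 0.003
grasp_force: 5.2
t 3.33 pos [ 0.4845 -0.0015  0.035 ] yaw -4.58 F [-2.82 -0.11 10.37] open 0.003 gf 5.2
xyz [ 0.5 -0.   2.5] len 2.5 rot [0.0002 0.0009 0.0004]
```

View pics/s2.png

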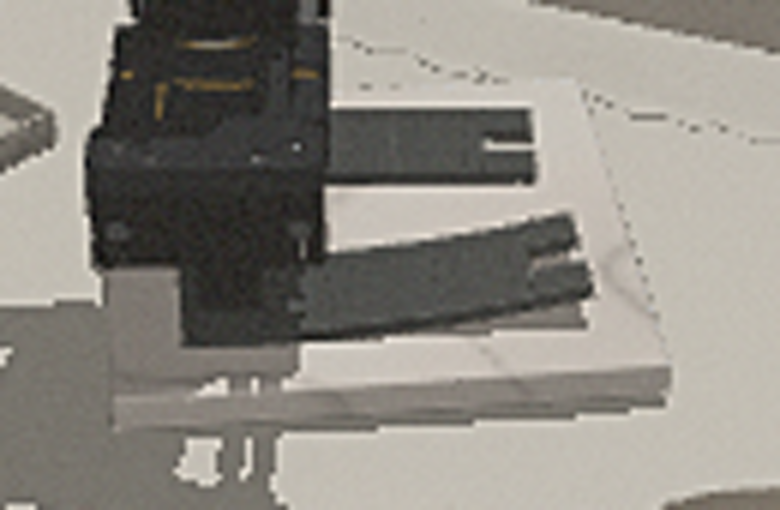

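The notch end now stands well clear of the slab with a wide shadow under it, so this blade rocks and has been held tilted. I'll lift off and move to the flat blade.

```bash
python3 -m handwheel '[{"xyz":[0,0,-3],"delta_rot":[0,0,0],"hand":1},{"xyz":[0,0,-8],"delta_rot":[0,0,0],"hand":1},{"xyz":[0,0,-30],"delta_rot":[0,0,0],"hand":1},{"xyz":[0,0,-70],"delta_rot":[0,0,0],"hand":0.5},{"xyz":[0,0,-80],"delta_rot":[0,0,0],"hand":-1}]'; python3 -c "
from h import *
go((.5327,.105,.11),-4.6)"
```

```text
time_s: 4.0
position: [0.4867, -0.0017, 0.116]
tcp_rot: [[0.997, -0.08, 0.004], [-0.08, -0.997, -0.001], [0.004, 0.001, -1.0]]
force: [1.0, -0.1, -0.8]
opening: 0.151
grasp_force: 0.0
t 4.0 pos [ 0.4867 -0.0017  0.116 ] yaw -4.59 F [ 1.04 -0.11 -0.76] open 0.151 gf 0.0
xyz [  37.3 -110.     6.1] len 116.3 rot [ 0.0006 -0.0044  0.0002]
```

```bash
python3 -m handwheel '[{"xyz":[18,-55,2],"delta_rot":[0,0,0],"hand":-1},{"xyz":[37,-110,3],"delta_rot":[0,0,0],"hand":-1},{"xyz":[37,-110,3],"delta_rot":[0,0,0],"hand":-1},{"xyz":[37,-110,3],"delta_rot":[0,0,0],"hand":-1},{"xyz":[37,-110,3],"delta_rot":[0,0,0],"hand":-1}]'; python3 -c "
from h import *
go((.5327,.105,.0297),-4.6)
m=vision.camera_model('top');im=vision.capture('top')[:,:,::-1].copy()
for r,c,w in rects(im,75,np.array([[178,246],[338,246],[338,395],[180,395]])*.64,m,.026): print(r)
cv2.imwrite('pics/w2.png',cv2.resize(vision.capture('wrist')[:,:,::-1],(800,600)))"
```

```text
time_s: 4.62
position: [0.53, 0.1042, 0.1106]
tcp_rot: [[0.997, -0.082, -0.002], [-0.082, -0.997, -0.0], [-0.002, 0.0, -1.0]]
force: [-0.4, 0.7, -0.8]
opening: 0.713
grasp_force: 0.0
t 4.62 pos [0.53   0.1042 0.1106] yaw -4.68 F [-0.4   0.65 -0.76] open 0.713 gf 0.0
xyz [ 2.8 -1.  80.9] len 80.9 rot [ 0.0003  0.0019 -0.0013]
((541.3970947265625, -0.11883926391601562), (148.6854248046875, 50.13528823852539), 0.10469117760658264)
((548.6231079101562, 96.16123962402344), (178.2877960205078, 120.1370849609375), 0.8775395750999451)
```

View pics/w2.png

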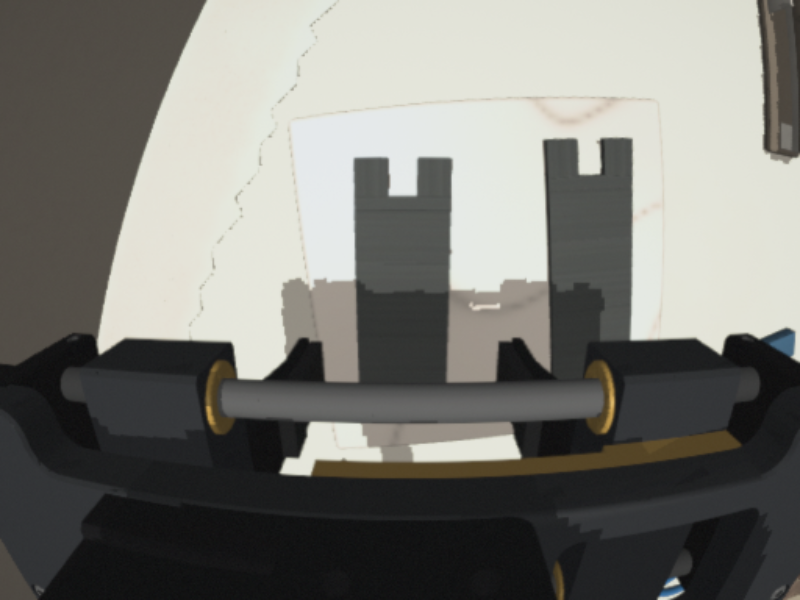

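The fingers straddle the left, flat blade symmetrically and lie parallel to it. I'll descend.

```bash
python3 -m handwheel '[{"xyz":[3,-1,40],"delta_rot":[0,0,0],"hand":-1},{"xyz":[3,-1,65],"delta_rot":[0,0,0],"hand":-1},{"xyz":[3,-1,76],"delta_rot":[0,0,0],"hand":-1},{"xyz":[3,-1,79],"delta_rot":[0,0,0],"hand":-1},{"xyz":[3,-1,80.5],"delta_rot":[0,0,0],"hand":-1}]'; python3 -c "
from h import *
go((.5327,.105,.0297),-4.6)"
```

```text
time_s: 5.35
position: [0.5346, 0.1058, 0.0311]
tcp_rot: [[0.997, -0.081, 0.001], [-0.081, -0.997, 0.0], [0.001, -0.0, -1.0]]
force: [-0.3, -0.2, 0.3]
opening: 1.0
grasp_force: 0.0
t 5.35 pos [0.5346 0.1058 0.0311] yaw -4.62 F [-0.26 -0.22  0.35] open 1.0 gf 0.0
xyz [-1.8  0.9  1.4] len 2.5 rot [-0.0001 -0.0013 -0.0003]
```

```bash
python3 -m handwheel '[{"xyz":[-1.5,0.5,1],"delta_rot":[0,0,0],"hand":-1},{"xyz":[-1.5,0.5,1],"delta_rot":[0,0,0],"hand":1},{"xyz":[-1.5,0.5,1],"delta_rot":[0,0,0],"hand":1},{"xyz":[-1.5,0.5,1],"delta_rot":[0,0,0],"hand":1},{"xyz":[-1.5,0.5,1],"delta_rot":[0,0,0],"hand":1}]'; python3 -c "
from h import *
go((.5327,.105,.0297),-4.6)"
```

```text
time_s: 5.98
position: [0.5325, 0.1057, 0.0296]
tcp_rot: [[0.997, -0.08, 0.0], [-0.08, -0.997, -0.0], [0.0, -0.0, -1.0]]
force: [0.2, -0.6, -0.3]
opening: 0.634
grasp_force: 0.1
t 5.97 pos [0.5325 0.1057 0.0296] yaw -4.59 F [ 0.18 -0.64 -0.33] open 0.634 gf 0.1
xyz [ 0.3  0.6 -0.1] len 0.7 rot [-0.     -0.0001  0.0001]
```

```bash
python3 -m handwheel '[{"xyz":[0,0,0],"delta_rot":[0,0,0],"hand":1},{"xyz":[0,0,0],"delta_rot":[0,0,0],"hand":1},{"xyz":[0,0,0],"delta_rot":[0,0,0],"hand":1},{"xyz":[0,0,-3],"delta_rot":[0,0,0],"hand":1},{"xyz":[0,0,-8],"delta_rot":[0,0,0],"hand":1}]'; python3 -c "
from h import *
go((.5327,.105,.12),-4.6)"
```

```text
time_s: 6.6
position: [0.5319, 0.1054, 0.0373]
tcp_rot: [[0.997, -0.08, -0.001], [-0.08, -0.997, -0.0], [-0.001, 0.0, -1.0]]
force: [0.6, -0.4, -2.7]
opening: 0.566
grasp_force: 30.0
t 6.6 pos [0.5319 0.1054 0.0373] yaw -4.59 F [ 0.61 -0.41 -2.71] open 0.566 gf 30.0
xyz [  0.7   0.4 -82.7] len 82.7 rot [0.0004 0.0014 0.0002]
```

```bash
python3 -m handwheel '[{"xyz":[0,0,-25],"delta_rot":[0,0,0],"hand":1},{"xyz":[0,0,-55],"delta_rot":[0,0,0],"hand":1},{"xyz":[2,20,-85],"delta_rot":[0,0,0],"hand":1},{"xyz":[4,60,-100],"delta_rot":[0,0,0.02],"hand":1},{"xyz":[6,110,-100],"delta_rot":[0,0,0.05],"hand":1}]'; python3 -c "
from h import *
go((.528,-.307,.12),-10.5)"
```

```text
time_s: 7.22
position: [0.5304, -0.0052, 0.1393]
tcp_rot: [[0.992, -0.129, 0.004], [-0.128, -0.992, -0.001], [0.004, 0.0, -1.0]]
force: [0.9, 0.2, -3.2]
opening: 0.566
grasp_force: 30.0
t 7.22 pos [ 0.5304 -0.0052  0.1393] yaw -7.38 F [ 0.89  0.18 -3.18] open 0.566 gf 30.0
xyz [ 36.3 299.6  19.6] len 302.4 rot [ 0.0004 -0.0037  0.0544]
```

```bash
python3 -m handwheel '[{"xyz":[6,52,0],"delta_rot":[0,0,0.01],"hand":1},{"xyz":[13,110,0],"delta_rot":[0,0,0.03],"hand":1},{"xyz":[20,170,0],"delta_rot":[0,0,0.05],"hand":1},{"xyz":[27,228,0],"delta_rot":[0,0,0.055],"hand":1},{"xyz":[34,280,5],"delta_rot":[0,0,0.055],"hand":1}]'; python3 -m handwheel '[{"xyz":[2,12,5],"delta_rot":[0,0,0],"hand":1},{"xyz":[2,20,20],"delta_rot":[0,0,0],"hand":1},{"xyz":[2,20,50],"delta_rot":[0,0,0],"hand":1},{"xyz":[2,20,50],"delta_rot":[0,0,0],"hand":1},{"xyz":[2,20,50],"delta_rot":[0,0,0],"hand":1}]'; python3 -c "
from h import *
go((.528,-.307,.08),-10.5)
for n in ['wrist','top']: cv2.imwrite('pics/%s3.png'%n,cv2.resize(vision.capture(n)[:,:,::-1],(800,600),interpolation=cv2.INTER_CUBIC))"
```

```text
time_s: 7.85
position: [0.5266, -0.289, 0.1329]
tcp_rot: [[0.983, -0.185, 0.001], [-0.185, -0.983, -0.001], [0.001, 0.001, -1.0]]
force: [0.1, 0.2, -2.5]
opening: 0.568
grasp_force: 30.0
time_s: 8.48
position: [0.5254, -0.3054, 0.0826]
tcp_rot: [[0.983, -0.183, -0.001], [-0.183, -0.983, 0.001], [-0.001, -0.0, -1.0]]
force: [0.6, -1.3, -2.3]
opening: 0.568
grasp_force: 30.0
t 8.47 pos [ 0.5254 -0.3054  0.0826] yaw -10.53 F [ 0.56 -1.34 -2.29] open 0.568 gf 30.0
xyz [2.9 1.1 2.6] len 4.0 rot [-0.0004  0.0006 -0.0005]
```

View pics/wrist3.png

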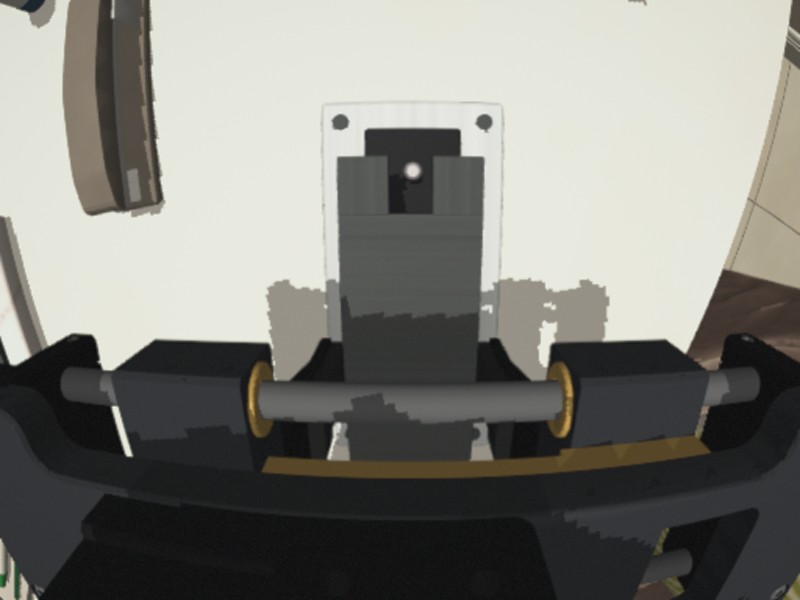

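Wrist view: the blade hangs over the bed. Its notch spans columns 387-434 and rows 156-214, and the pin's top is at (413,170). I'll compute the offset between notch and pin, and the yaw.

```bash
python3 - <<'E'
from h import *
m=vision.camera_model('wrist');m['fish']=1
s=bot.read_state();R=np.array(s['tcp_rot']);p=np.array(s['position'])
f=lambda px,z: ((toworld(m,np.array(px)/1.5625,z)-p)@R*1000).round(1)
print('notch mouth L,R, bottom L,R, blade front corners',f([[387.5,156],[434,156],[388,214],[434,214],[337,157],[484,157]],.079).tolist())
print('blade edges far back',f([[345,350],[478,350]],.079).tolist())
print('pin',f([[413,171]],.037).tolist())
print('bed end corners',f([[365,129],[460,129]],.024).tolist())
print('foot far corners',f([[323,104],[503,104]],.008).tolist(), 'foot side edges', f([[328,300],[497,300]],.008).tolist())
go((.528,-.307,.08),-10.5)
E
```

```text
notch mouth L,R, bottom L,R, blade front corners [[76.1, -8.0, 4.7], [76.1, 7.7, 4.7], [56.2, -7.9, 4.6], [56.3, 7.8, 4.6], [76.1, -25.1, 4.6], [76.1, 24.7, 4.7]]
blade edges far back [[6.6, -24.4, 4.5], [6.6, 24.8, 4.6]]
pin [[71.0, 0.9, 46.7]]
bed end corners [[90.6, -20.8, 59.7], [90.7, 22.3, 59.7]]
foot far corners [[105.5, -43.1, 75.7], [105.8, 45.4, 75.7]] foot side edges [[5.7, -42.8, 75.5], [5.7, 44.9, 75.6]]
t 8.57 pos [ 0.526  -0.3063  0.0835] yaw -10.55 F [-0.01  0.41 -2.36] open 0.563 gf 30.0
xyz [2.1 0.3 3.6] len 4.1 rot [ 0.0009 -0.0015 -0.0009]
```

View pics/top3.png

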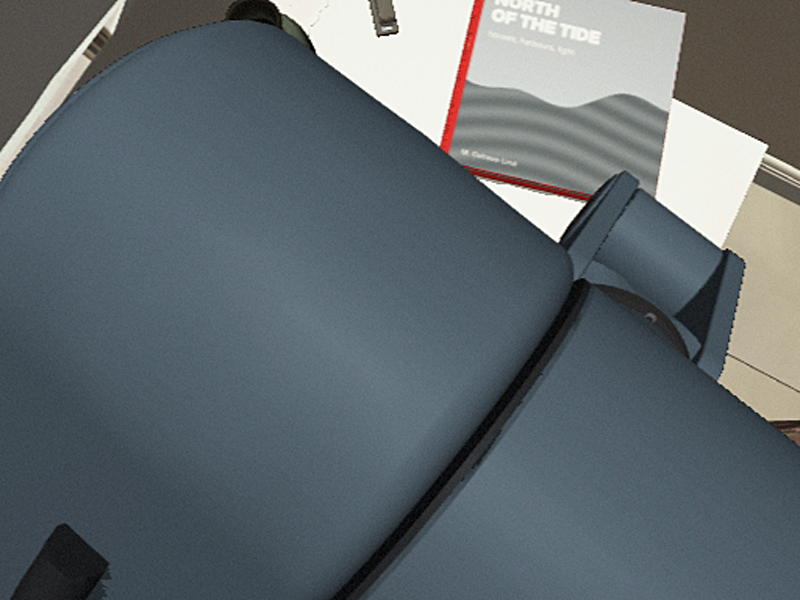

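The notch needs to move about +4 mm along the tool's x, and the yaw is aligned within 0.1-0.2°. I'll lower to just above the pin and check.

```bash
python3 -m handwheel '[{"xyz":[4,0.3,10],"delta_rot":[0,0,0],"hand":1},{"xyz":[4,0.3,25],"delta_rot":[0,0,0],"hand":1},{"xyz":[4,0.3,32],"delta_rot":[0,0,0],"hand":1},{"xyz":[4,0.3,32],"delta_rot":[0,0,0],"hand":1},{"xyz":[4,0.3,32],"delta_rot":[0,0,0],"hand":1}]'; python3 -c "
from h import *
go((.53,-.307,.0336),-10.5)
a=vision.capture('wrist')[60:250,170:350,::-1];cv2.imwrite('pics/w4.png',cv2.resize(a,None,fx=3,fy=3,interpolation=cv2.INTER_CUBIC))"
```

```text
time_s: 9.2
position: [0.5292, -0.3077, 0.0505]
tcp_rot: [[0.983, -0.184, 0.0], [-0.184, -0.983, 0.0], [0.0, -0.0, -1.0]]
force: [1.6, -0.3, -1.7]
opening: 0.569
grasp_force: 30.0
t 9.2 pos [ 0.5292 -0.3077  0.0505] yaw -10.62 F [ 1.58 -0.29 -1.73] open 0.569 gf 30.0
xyz [ 0.7 -0.8 16.9] len 16.9 rot [-0.     -0.     -0.0021]
```

View pics/w4.png

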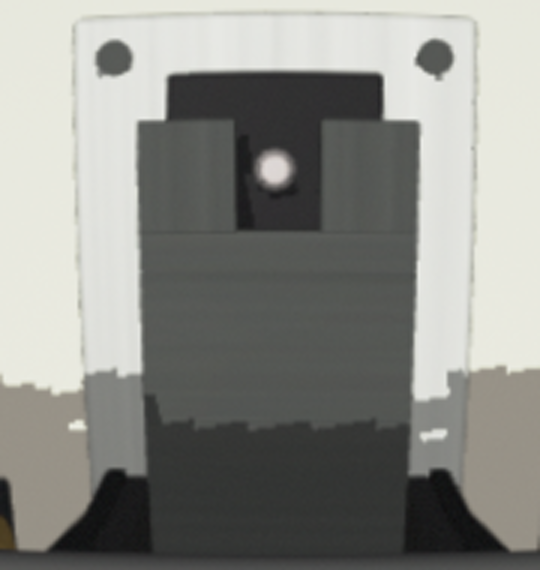

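The pin's top at (274,169) sits inside the notch (columns 234-322, rows 122-231), only about 0.7 mm off centre. I'll lower it.

```bash
python3 -m handwheel '[{"xyz":[0.2,-0.5,5],"delta_rot":[0,0,0],"hand":1},{"xyz":[0.2,-0.5,10],"delta_rot":[0,0,0],"hand":1},{"xyz":[0.2,-0.5,14],"delta_rot":[0,0,0],"hand":1},{"xyz":[0.2,-0.5,16],"delta_rot":[0,0,0],"hand":1},{"xyz":[0.2,-0.5,16.5],"delta_rot":[0,0,0],"hand":1}]'; python3 -c "
from h import *
go((.53,-.307,.0336),-10.5)"
```

```text
time_s: 9.88
position: [0.5294, -0.3071, 0.0338]
tcp_rot: [[0.983, -0.184, -0.0], [-0.184, -0.983, 0.0], [-0.0, -0.0, -1.0]]
force: [-0.0, 1.1, -3.3]
opening: 0.568
grasp_force: 30.0
t 9.88 pos [ 0.5294 -0.3071  0.0338] yaw -10.61 F [-0.05  1.06 -3.35] open 0.568 gf 30.0
xyz [ 0.6 -0.2  0.2] len 0.7 rot [-0.0002  0.0003 -0.002 ]
```

```bash
python3 -m handwheel '[{"xyz":[0,0,0.4],"delta_rot":[0,0,0],"hand":1},{"xyz":[0,0,0.8],"delta_rot":[0,0,0],"hand":1},{"xyz":[0,0,0.8],"delta_rot":[0,0,0],"hand":1},{"xyz":[0,0,0.8],"delta_rot":[0,0,0],"hand":1},{"xyz":[0,0,0.8],"delta_rot":[0,0,0],"hand":1}]'
```

```text
time_s: 10.5
position: [0.5295, -0.3072, 0.0336]
tcp_rot: [[0.983, -0.184, 0.0], [-0.184, -0.983, -0.0], [0.0, 0.0, -1.0]]
force: [0.7, 0.6, 1.8]
opening: 0.563
grasp_force: 30.0
```

The vertical force changed from -3.3 N to +1.8 N, so the blade is resting on the bed. Releasing.

```bash
python3 -m handwheel '[{"xyz":[0,0,0],"delta_rot":[0,0,0],"hand":-1},{"xyz":[0,0,0],"delta_rot":[0,0,0],"hand":-1},{"xyz":[0,0,0],"delta_rot":[0,0,0],"hand":-1},{"xyz":[0,0,0],"delta_rot":[0,0,0],"hand":-1},{"xyz":[0,0,0],"delta_rot":[0,0,0],"hand":-1}]'; python3 -m handwheel '[{"xyz":[0,0,-5],"delta_rot":[0,0,0],"hand":-1},{"xyz":[0,0,-20],"delta_rot":[0,0,0],"hand":-1},{"xyz":[0,0,-50],"delta_rot":[0,0,0],"hand":-1},{"xyz":[0,0,-100],"delta_rot":[0,0,0],"hand":-1},{"xyz":[0,0,-150],"delta_rot":[0,0,0],"hand":-1}]';python3 -m handwheel '[{"xyz":[-30,30,0],"delta_rot":[0,0,0],"hand":-1},{"xyz":[-60,60,0],"delta_rot":[0,0,0],"hand":-1},{"xyz":[-90,90,0],"delta_rot":[0,0,0],"hand":-1},{"xyz":[-90,130,0],"delta_rot":[0,0,0],"hand":-1},{"xyz":[-90,170,0],"delta_rot":[0,0,0],"hand":-1}]'; python3 - <<'E'
from h import *
a=vision.capture('side')[130:340,150:360,::-1];t=vision.capture('top')[140:270,90:400,::-1]
a=cv2.resize(a,(590,590),interpolation=cv2.INTER_CUBIC);cv2.imwrite('pics/s5.png',a)
cv2.imwrite('pics/t5.png',cv2.resize(t,None,fx=2.5,fy=2.5,interpolation=cv2.INTER_CUBIC))
E
```

```text
time_s: 11.12
position: [0.5294, -0.3072, 0.0332]
tcp_rot: [[0.983, -0.184, -0.0], [-0.184, -0.983, 0.0], [-0.0, -0.0, -1.0]]
force: [-0.2, -0.3, -0.6]
opening: 0.979
grasp_force: 0.0
time_s: 11.75
position: [0.5293, -0.3071, 0.1856]
tcp_rot: [[0.983, -0.184, 0.001], [-0.184, -0.983, -0.0], [0.001, 0.0, -1.0]]
force: [0.4, -0.7, -0.3]
opening: 1.002
grasp_force: 0.0
time_s: 12.38
position: [0.4091, -0.4589, 0.1849]
tcp_rot: [[0.983, -0.185, 0.001], [-0.185, -0.983, -0.001], [0.001, 0.001, -1.0]]
force: [0.1, -0.4, 0.0]
opening: 0.999
grasp_force: 0.0
```

View pics/s5.png

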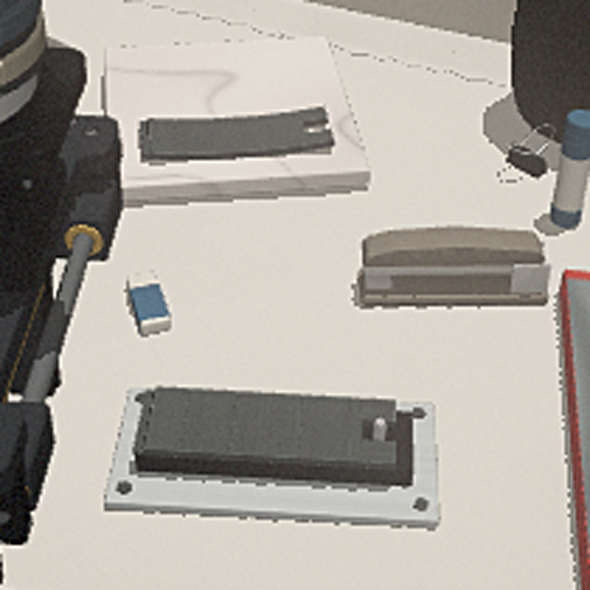

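The blade lies flat on the bed with the pin standing in its notch at (380,428). The bowed blade is still on the slab, and the stapler and eraser haven't moved. Handing in.

```bash
python3 -c "
from rig import workorder
print(workorder.hand_in())"
```

```text
the job is handed in; nothing more can be done
None
```

The job is handed in at about 12.5 s: the bowed blade (the one at y≈0) was pressed, held tilted and left on the slab, and the flat blade lies in the holder with its notch over the pin; no verdict was returned.

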